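Sweep the silver offcuts into the catch drawer

TASK

Clear the jeweller's little bench: with the fingertips, sweep the three silver offcuts (square, flat and round) off the front edge of the worktop into the open catch drawer below, then push the drawer fully shut. Push only: do not lift any offcut or carry it out over the drawer. Leave the finished ring, the steel bench block, the dividers and the jar where they are.

Things in the scene. Friction and masses are not known exactly. Their poses are not given: they have to be found in the camera images.
- bench: small jeweller's bench of brown wood fixed on the table, 190 deep (its x) x 340 wide (y) x 70 mm high. Origin: centre of its underside, on the table. Its front, -x, faces the robot, turned up to 0.2 rad either way. Flat worktop at z = 70 mm, from x = -95 mm (front edge) to a rail along the back (8 mm high, inner face x = 87 mm); no rims elsewhere
- front_edge (a point): middle of the worktop's front edge, at worktop height, where the pin begins; axes as the bench
- pin_tip (a point): middle of the far end of the wooden bench pin, at its top: a V-notched board 56 mm wide (bench y = -28 to 28 mm) and 14 mm thick, flush with the worktop, that juts 61 mm forward from the middle of the front edge. A part swept onto it does not fall: pass it on either side. Axes as the bench
- drawer (a joint): catch drawer under the worktop, sliding out at the bench's front along its -x: 0 = fully shut, front flush with the bench's front edge; 0.10 m = fully out. Starts 0.075 to 0.10 m open; about 1.5 N friction, no spring or latch, stops at 0
- drawer_in (a point): centre of the drawer's inner floor (metal-lined, 13 mm above the table), moves with the drawer; axes as the bench. Inside 159 mm (x) x 304 mm (y); walls 6 mm thick, up to 46 mm above the table. The part standing out in front of the worktop catches what falls off the front edge
- drawer_front (a point): middle of the outer face of the drawer's front, 30 mm above the table (axes as the bench). The front is 10 mm thick, 320 mm wide, from 8 to 52 mm above the table, its middle 70 mm cut down to 38 mm as a finger grip. To shut it, push this face along the bench's +x, to one side of the pin overhead
- square_offcut: sawn end of square silver bar, 32 x 12 x 12 mm, about 48 g, lying on the worktop, long side along its x. Origin: centre of its underside
- flat_offcut: sawn end of flat silver bar, 34 x 22 x 9 mm, about 70 g, lying on the worktop, long side along its x. Origin: centre of its underside
- round_offcut: short slug sawn from round silver bar, 20 mm diameter, 11 mm high, about 36 g, standing on its flat end on the worktop. Origin: centre of its underside
- finished_ring: finished silver finger ring lying flat on the worktop, 24 mm outside, 18 mm inside diameter, 8 mm high, 17 g, among the offcuts and at least 40 mm to the side of each (centre to centre, along the bench's y). Must stay. Origin: centre of its underside
- bench_block: square steel bench block, 50 x 50 x 16 mm, 0.31 kg, on the worktop at the middle of the back. Must stay. Origin: centre of its underside
- dividers: steel spring dividers lying on the table to the right of the bench, about 118 mm long, 46 mm wide over the adjusting screw, 10 mm high. Must stay. Origin: about the middle, on the table
- jar: small closed amber glass jar, 52 mm diameter, 62 mm high, on the table to the left of the bench. Must stay. Origin: centre of its underside

How it is judged:
By the outcome, as a careful person would: the job done as asked, in the order asked, and still so for the second after the job is handed in, with the robot touching nothing.
It also fails if it takes over 58 s, if anything falls off the work surface, if the arm or the gripper's body presses on something with over 40 N, if the wrist force passes 120 N, or if a joint passes its speed limit or range.

ROBOT

A 7-joint arm with a two-finger parallel gripper is mounted at the origin on the work surface. World frame = base frame: x ahead of the robot, y to its left, z up, the work surface at z = 0. Lengths are in m, angles in rad, forces in N, time in s.
With the tool pointing down it reaches from about 0.425 to 0.925 m from the base axis. Payload 6.8 kg.
Tool frame: the origin (TCP) lies between the finger pads; the fingertips stand 17 mm ahead of it and the grasp point (between the pads) lies 2 mm behind it; z points along the fingers, x is the direction in which the jaws open and shut, and the axes are right-handed (so a half turn about z gives the same grasp; the last joint's range is limited). The gripper opens to 85 mm and grips with 20 to 120 N. Pads are 22 mm wide; open, the fingers measure 114 mm over their backs; the gripper's body (76 mm by 85 mm) begins 54 mm behind the grasp point. The pads swing forward as they close: fully open they stand 13 mm farther back than shut.
Start: joints at [-1.424, 0.477, 0.022, 1.555, -0.011, 1.109, -0.083], TCP at [0.17, 0.653, 0.248] pointing down, gripper open.
Joint ranges: [-2.96, 2.96], [-0.34, 2.1], [-1.41, 1.46], [0.24, 2.44], [-1.37, 4.51], [0.17, 1.92], [-2.96, 2.96]. Speed limits (rad/s): [2.39, 2.39, 3.14, 3.14, 3.14, 3.14, 3.14].

INTERFACE

Orientations are given as a unit quaternion [w, x, y, z].
In Python, from station import readout, read_camera, get_calibration, bot, models gives the robot as it stands.
- The arm moves only by the tool carry_out, never from a script. Its argument "deltas" is a list of rows, each a list of 2 entries, a list of its own where there are three numbers: the shift along the tool's x, y, z in cm, then the turn about the tool's z in degrees. A call has 1 to 10 rows; each row is the pose to reach, as a shift and turn from the pose measured when the call began, along the tool's axes at that moment; what a row does not reach only later rows make up. A row lasts 1/8 s, in which the tool goes at most 62.5 mm and 10.7 degrees, less where a joint would pass 70% of its speed; a pose out of reach is approached as far as the arm can. A call with a gripper value outside its range is refused whole. "hand" is the opening, from 0 (shut) to 1 (fully open), set as the call begins (left out, the last holds). The fingers move at their own pace and stop on an object; "newtons" is the grip in N (left out, the last holds). Time passes only in rows, so rows that repeat a pose let the fingers close. It gives the time, the measured TCP pose, the force and the opening at its end, in the units of the state.
- readout.get_obs(): the state, without advancing time (a new reading comes with each control period).
- read_camera(name): name is "side" or "top"; returns the picture (480x640x3 uint8, red, green, blue); there is no depth.
- get_calibration(name): a dict with "fov_y" (degrees; the focal length in pixels is half the picture's height over the tangent of half this angle, whatever the lens; pixels are square), "cx", "cy" (the principal point, pixels), "world_from_camera" (4x4, takes a point from camera to world coordinates). Camera axes: x right, y down, z forward; pixel columns grow to the right and rows downward; lengths in m; the calibration is good to about 2 mm. A picture is of the moment at which its call begins. get_calibration takes no time and is no camera call.
- bot.hand_in(): hands the job in, once; it reports no verdict.
Trained networks look in the newest picture that a camera, given by its name, has taken for a name from the list of things; names that differ only in an ending like _2 or _b are one class to them, and where a whole thing is asked for, a point or a joint stands for the part that bears it (a point fixed in the world has none). Each returns a list of dicts, best first, with "score" (0 to 1); they miss things now and then, are a little off and sometimes report something else, mostly with a low value. They report only what shows in the picture. A call takes as long as a camera call.
- models.spot_in(query, camera): "centre" ([row, column] in pixels, amid what is visible of it).
The state is a dict: "t": time; "q": joint angles; "joint_vel": joint speeds; "joint_torque": joint torques, N m; "eef_pos": TCP position; "tool_rot": TCP orientation; "contact_force": force on the tool from outside, world axes, zero at the start; "torque": the same for the moment, N m; "gripper_width": opening from 0.0 (shut) to 1.0 (fully open).
Only numpy, scipy, OpenCV 4.12 (cv2) and the standard library are available. Lean on these libraries where they do the work, as an engineer would, in place of code of your own. Each camera call takes 0.05 s, during which the arm holds its last target. There are 200 camera calls.

## Working session

There is one attempt and no reset: what is moved stays moved. The work goes in short steps, Python scripts to look and compute and a tool call to move; the robot and the scene stay as the last step left them, time stands still between calls to the robot, and variables do not carry over. Pictures are saved under pics/ and viewed, about 8 in all and at most 12, crops included, and the job is handed in when it is done.

Besides the shell and the picture viewer there is one more tool, called after "Call:" as name(argument=value, ...) on one line, values as JSON. carry_out: Moves the arm, as the interface text tells. Its arguments: {"type":"object","properties":{"deltas":{"type":"array"},"hand":{"type":"number"},"newtons":{"type":"number"}},"required":["deltas"]}

```bash
mkdir -p pics; ls; python3 - <<'E'
from station import readout, read_camera, get_calibration, bot, models
import cv2, numpy as np
o=readout.get_obs(); print(o['t'],o['eef_pos'],o['tool_rot'],o['q'])
for n in ['top','side']:
    im=read_camera(n); cv2.imwrite(f'pics/{n}0.png',im[:,:,::-1])
    c=get_calibration(n); print(n,c['fov_y'],c['cx'],c['cy'],np.round(c['world_from_camera'],4).tolist())
E
```

```text
pics
0.0 [0.17004398 0.65265254 0.24731922] [ 6.12980353e-04  7.91227409e-01  6.11521346e-01 -6.74551450e-04] [-1.42405596  0.47780532  0.02235861  1.55645932 -0.01149931  1.10927939
 -0.08309651]
top 52.50155596668208 324.7467398194333 236.54350623366548 [[0.0266, -0.9839, 0.1769, 0.3947], [-0.9996, -0.0281, -0.006, -0.0135], [0.0109, -0.1767, -0.9842, 1.0675], [0.0, 0.0, 0.0, 1.0]]
side 55.95668405914585 316.98126828930367 241.9978519876595 [[0.8609, -0.3521, 0.3673, 0.2538], [-0.5085, -0.5702, 0.6452, -0.5822], [-0.0177, -0.7422, -0.6699, 0.6341], [0.0, 0.0, 0.0, 1.0]]
```

View pics/top0.png

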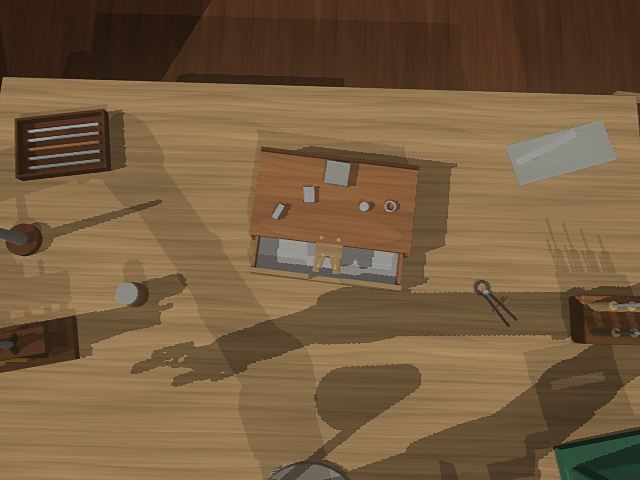

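View pics/side0.png

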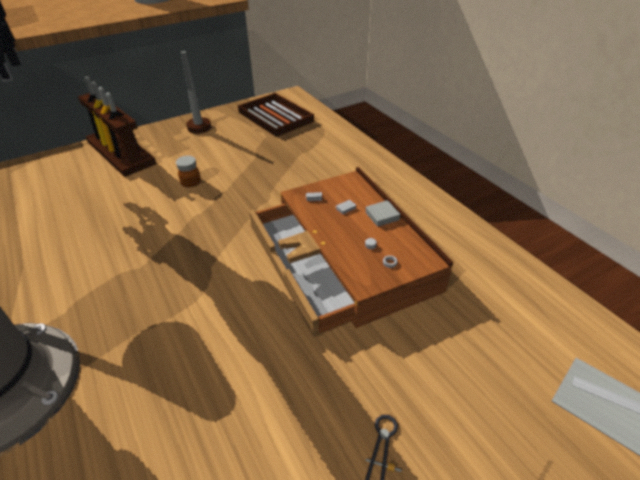

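The top view shows the square offcut at about (col 279, row 211), flat (310,194), round (364,206), ring (390,206) and block (337,173). The front edge runs from (250,235) to (411,254). I'll enlarge the bench area to get better pixel positions.

```bash
cat > h.py <<'E'
import numpy as np
from station import get_calibration
def ray(n,u,v):
    c=get_calibration(n); f=240/np.tan(np.radians(c['fov_y']/2)); T=np.array(c['world_from_camera'])
    return T[:3,3], T[:3,:3]@np.array([(u-c['cx'])/f,(v-c['cy'])/f,1])
def at(n,u,v,z):
    o,d=ray(n,u,v); return o+d*(z-o[2])/d[2]
def proj(n,p):
    c=get_calibration(n); f=240/np.tan(np.radians(c['fov_y']/2)); T=np.array(c['world_from_camera'])
    q=T[:3,:3].T@(np.array(p)-T[:3,3]); return c['cx']+f*q[0]/q[2], c['cy']+f*q[1]/q[2]
E
python3 - <<'E'
from station import models, read_camera
import cv2
from h import *
im=cv2.imread('pics/top0.png')[140:300,235:435]
cv2.imwrite('pics/top0c.png',cv2.resize(im,None,fx=4,fy=4,interpolation=cv2.INTER_CUBIC)[:600])
H=dict(square_offcut=.076,flat_offcut=.0745,round_offcut=.0755,finished_ring=.074,bench_block=.078)
for cam in ['top','side']:
    for k,z in H.items():
        for r in models.spot_in(k,cam)[:2]:
            v,u=r['centre']; print(cam,k,round(r['score'],2),[round(u,1),round(v,1)],at(cam,u,v,z).round(4))
for p in [(250,235),(411,254),(418,168),(262,149)]: print(p,at('top',*p,.07).round(4))
E
```

```text
top square_offcut 0.46 [278.4, 209.3] [0.628  0.0788 0.076 ]
top flat_offcut 0.61 [307.0, 198.3] [0.6538 0.0199 0.0745]
top finished_ring 0.51 [392.7, 202.1] [ 0.651  -0.1605  0.074 ]
top bench_block 0.62 [336.8, 175.0] [ 0.7055 -0.0415  0.078 ]
side square_offcut 0.59 [313.7, 198.0] [0.6231 0.0758 0.076 ]
side flat_offcut 0.46 [346.2, 208.5] [0.6618 0.0124 0.0745]
side round_offcut 0.62 [368.9, 243.0] [ 0.6398 -0.0966  0.0755]
side finished_ring 0.56 [394.6, 264.8] [ 0.646  -0.1651  0.074 ]
side bench_block 0.67 [383.6, 210.8] [ 0.718  -0.0365  0.078 ]
(250, 235) [0.5729 0.136  0.07  ]
(411, 254) [ 0.5424 -0.1993  0.07  ]
(418, 168) [ 0.7288 -0.2152  0.07  ]
(262, 149) [0.7613 0.1203 0.07  ]
```

View pics/top0c.png

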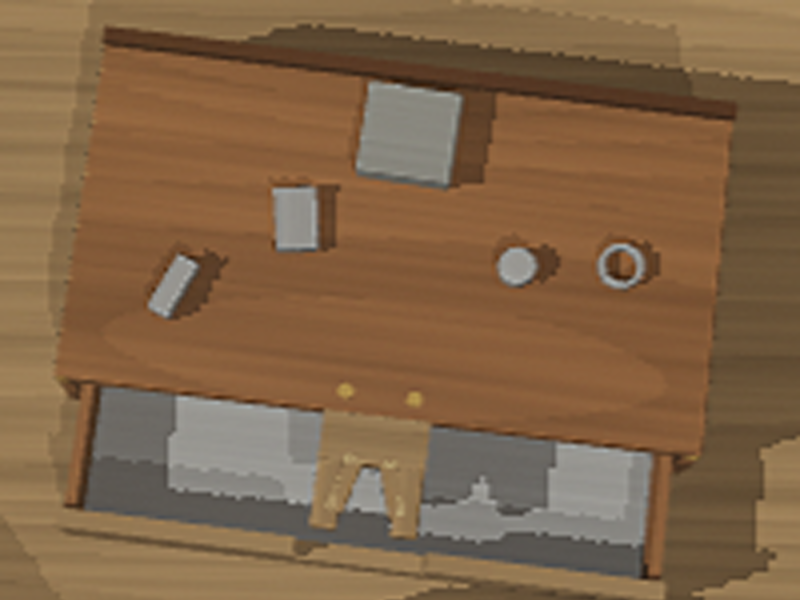

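Enlarged view (4x, offset 235,140): square (174,286), flat (296,217), round (517,265), ring (622,265). The worktop front corners are at (58,375) and (695,455), and the pin spans x 310–425. Next I'll fit the bench pose.

```bash
cat >> h.py <<'E'
def w2b(B,p):
    c,s=np.cos(B[2]),np.sin(B[2]); d=np.array(p)[:2]-B[:2]; return np.array([c*d[0]+s*d[1],-s*d[0]+c*d[1]])
def b2w(B,x,y):
    c,s=np.cos(B[2]),np.sin(B[2]); return np.array([B[0]+c*x-s*y,B[1]+s*x+c*y])
E
python3 - <<'E'
from h import *
from scipy.optimize import least_squares
C=lambda x,y:(235+x/4-.375,140+y/4-.375)
K=[(-.095,.17,.07),(-.095,-.17,.07),(.095,-.17,.078),(.095,.17,.078)]
T=[C(60,376),C(697,455),C(735,104),C(106,27)]
S=[(282,191),(357,318),(452,265),(358,169)]
def res(B,cams):
    r=[]
    for n,P in cams:
        for k,p in zip(K,P): r+=list(np.subtract(proj(n,[*b2w(B,k[0],k[1]),k[2]]),p))
    return r
for cams in ([('top',T)],[('side',S)],[('top',T),('side',S)]):
    s=least_squares(res,[.65,-.04,-.1],args=(cams,),x_scale=.01); print(s.x.round(4),np.abs(s.fun).max().round(2))
B=s.x; np.save('B.npy',B)
for nm,p,z in [('square',(174,285),.082),('flat',(296,217),.079),('round',(517,266),.081),('ring',(622,266),.078),('block',(411,128),.086),
  ('pinL',(323,527),.07),('pinR',(404,535),.07),('drwL',(70,520),.052),('drwR',(655,590),.052),
  ('sqA',(187,258),.082),('sqB',(160,313),.082),('flA',(296,187),.079),('flB',(296,247),.079)]:
    w=at('top',*C(*p),z); print(nm,w.round(4),(w2b(B,w)*1000).round(1))
for nm,p,z in [('square',(313.7,196),.082),('flat',(346.2,207),.079),('round',(370.5,241),.081),('ring',(390,260),.078)]:
    w=at('side',*p,z); print('side',nm,(w2b(B,w)*1000).round(1))
E
```

```text
[ 0.6538 -0.0378 -0.0959] 1.76
[ 0.6462 -0.0513 -0.1021] 8.22
[ 0.6512 -0.0432 -0.0994] 12.86
square [0.6232 0.0787 0.082 ] [-39.9 118.4]
flat [0.6623 0.0167 0.079 ] [ 5.1 60.7]
round [ 0.6388 -0.0993  0.081 ] [ -6.8 -57.1]
ring [ 0.6412 -0.1546  0.078 ] [   1.1 -111.8]
block [ 0.7104 -0.0423  0.086 ] [58.8  6.7]
pinL [ 0.5008 -0.0022  0.07  ] [-153.8   25.8]
pinR [ 0.4978 -0.044   0.07  ] [-152.6  -16. ]
drwL [0.5027 0.1303 0.052 ] [-165.   157.8]
drwR [ 0.4746 -0.176   0.052 ] [-162.6 -149.7]
sqA [0.6378 0.0725 0.082 ] [-24.8 113.8]
sqB [0.6082 0.0852 0.082 ] [-55.6 123.5]
flA [0.6786 0.0172 0.079 ] [21.2 62.8]
flB [0.6461 0.0162 0.079 ] [-10.9  58.5]
side square [-40.2 114.4]
side flat [ 4.5 55.6]
side round [ -4. -56.]
side ring [   3.6 -111.4]
```

```bash
cat >> h.py <<'E'
from scipy.spatial.transform import Rotation as R
from station import readout
B=np.array([.6538,-.0378,-.0959])
def goto(bx,by,z,dyaw=0):
    "delta (cm, deg) from present pose to bench point, tool x along bench y"
    o=readout.get_obs(); w,x,y,zz=o['tool_rot']; r=R.from_quat([x,y,zz,w]).as_matrix()
    d=r.T@(np.array([*b2w(B,bx,by),z])-o['eef_pos'])*100
    yaw=np.degrees(np.arctan2(r[1,0],r[0,0])); t=np.degrees(B[2])+90+dyaw
    print('t',round(o['t'],2),'now b',(w2b(B,o['eef_pos'])*1000).round(1),'z',round(o['eef_pos'][2]*1000,1),'delta cm',d.round(2),'turn',round(-(t-yaw),1),'F',np.round(o['contact_force'],1),'tilt',r[:,2].round(3))
E
python3 - <<'E'
from h import *
for n,w in dict(square=[.6232,.0787],flat=[.6623,.0167],round=[.6388,-.0993],ring=[.6412,-.1546],block=[.7104,-.0423]).items(): print(n,(w2b(B,w)*1000).round(1))
goto(.044,.055,.16)
E
```

```text
square [-41.6 113. ]
flat [ 3.2 55.1]
round [ -9.  -62.7]
ring [  -1.4 -117.5]
block [56.8  0.9]
t 0.6 now b [-547.6  641.5] z 248.3 delta cm [-48.55  67.7    8.83] turn -9.1 F [ 0.2 -0.7  0.1] tilt [ 0. -0. -1.]
```

Call:
carry_out(deltas=[[[-48.5, 67.7, 3], -9.1], [[-48.5, 67.7, 3], -9.1], [[-48.5, 67.7, 3], -9.1], [[-48.5, 67.7, 3], -9.1], [[-48.5, 67.7, 3], -9.1], [[-48.5, 67.7, 3], -9.1], [[-48.5, 67.7, 3], -9.1], [[-48.5, 67.7, 3], -9.1], [[-48.5, 67.7, 3], -9.1], [[-48.5, 67.7, 3], -9.1]], hand=0.1)

```text
t: 1.85
eef_pos: [0.571, 0.1718, 0.2261]
tool_rot: [0.0, 0.74, 0.673, 0.0]
contact_force: [0.5, 0.5, 0.9]
gripper_width: 0.099
```

Call:
carry_out(deltas=[[[0, 0, 0], 0], [[0, 0, 0], 0]])

```text
t: 2.1
eef_pos: [0.5709, 0.1719, 0.2261]
tool_rot: [-0.0, 0.74, 0.672, 0.0]
contact_force: [-0.5, 0.4, -0.3]
gripper_width: 0.099
```

```bash
python3 -c "
from h import *
goto(.044,.055,.13)"
```

```text
t 2.1 now b [-102.6  200.8] z 226.1 delta cm [-14.58  14.66   9.6 ] turn -0.0 F [-0.5  0.4 -0.3] tilt [ 0.     0.001 -1.   ]
```

Call:
carry_out(deltas=[[[-14.6, 14.7, 4], 0], [[-14.6, 14.7, 4], 0], [[-14.6, 14.7, 4], 0], [[-14.6, 14.7, 4], 0], [[-14.6, 14.7, 9.6], 0], [[-14.6, 14.7, 9.6], 0], [[-14.6, 14.7, 9.6], 0]])

```text
t: 2.98
eef_pos: [0.7035, 0.0147, 0.1315]
tool_rot: [-0.0, 0.739, 0.673, 0.001]
contact_force: [-0.6, 0.3, -0.3]
gripper_width: 0.096
```

```bash
python3 - <<'E'
from h import *
from station import read_camera
import cv2
goto(.044,.055,.090)
a=read_camera('top')[140:300,235:435]; s=read_camera('side')[150:330,240:480]
a=cv2.resize(a,None,fx=2,fy=2,interpolation=2); s=cv2.resize(s,None,fx=1.667,fy=1.778,interpolation=2)[:320,:400]
cv2.imwrite('pics/p1.png',np.hstack([a,s])[:,:,::-1])
E
```

```text
t 2.98 now b [44.5 57. ] z 131.5 delta cm [-0.21 -0.05  4.15] turn 0.1 F [-0.6  0.3 -0.3] tilt [ 0.001  0.002 -1.   ]
```

View pics/p1.png

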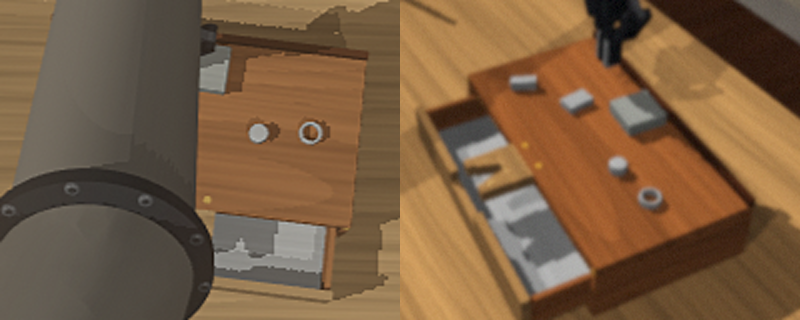

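Fingers stand behind the flat offcut, between it and the back-left area, clear of the block. I'll lower and push.

Call:
carry_out(deltas=[[[-0.1, 0, 2.5], 0], [[-0.1, 0, 4.1], 0], [[-0.1, 0, 4.1], 0], [[-0.1, -1, 4.1], 0], [[-0.1, -2, 4.1], 0], [[-0.1, -3, 4.1], 0], [[-0.1, -4, 4.1], 0], [[-0.1, -5, 4.1], 0], [[-0.1, -6, 4.1], 0], [[-0.1, -7, 4.1], 0]])

```text
t: 4.32
eef_pos: [0.6342, 0.0196, 0.0914]
tool_rot: [0.001, 0.74, 0.673, 0.002]
contact_force: [1.3, -0.2, 0.6]
gripper_width: 0.101
```

```bash
python3 - <<'E'
from h import *
from station import read_camera
import cv2
goto(-.099,.056,.090)
s=read_camera('side')[150:330,240:480]
cv2.imwrite('pics/p2.png',cv2.resize(s,None,fx=2,fy=2,interpolation=2)[:,:,::-1])
E
```

```text
t 4.33 now b [-25.   55.3] z 91.4 delta cm [ 0.08 -7.4   0.11] turn 0.1 F [ 1.3 -0.2  0.6] tilt [ 0.004  0.002 -1.   ]
```

View pics/p2.png

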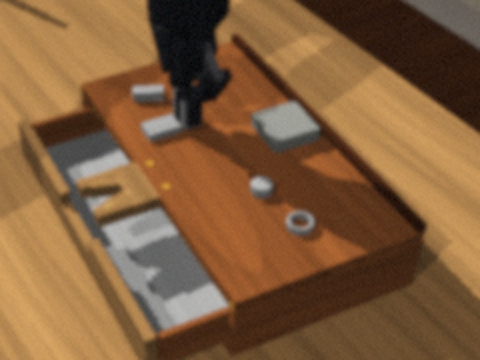

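Pushing works: the flat offcut is against the fingers and moving straight, clear of the pin. I'll push it over the edge.

Call:
carry_out(deltas=[[[0, -1, 0.1], 0], [[0, -2, 0.1], 0], [[0, -3, 0.1], 0], [[0, -4, 0.1], 0], [[0, -5, 0.1], 0], [[0, -6, 0.1], 0], [[0, -7, 0.1], 0], [[0, -7.6, 0.1], 0], [[0, -7.6, 0.1], 0], [[0, -7.6, -4], 0]])

```text
t: 5.62
eef_pos: [0.5551, 0.0268, 0.1291]
tool_rot: [-0.001, 0.74, 0.673, -0.001]
contact_force: [0.4, -1.3, 0.6]
gripper_width: 0.102
```

```bash
python3 - <<'E'
from h import *
from station import read_camera
import cv2
goto(-.012,.112,.130); goto(.014,-.0627,.130)
s=read_camera('side')[150:330,240:480]
cv2.imwrite('pics/p3.png',cv2.resize(s,None,fx=2,fy=2,interpolation=2)[:,:,::-1])
E
```

```text
t 5.62 now b [-104.4   54.8] z 129.1 delta cm [ 5.7   9.25 -0.13] turn 0.1 F [ 0.4 -1.3  0.6] tilt [-0.003  0.001 -1.   ]
t 5.62 now b [-104.4   54.8] z 129.1 delta cm [-11.77  11.83  -0.14] turn 0.1 F [ 0.4 -1.3  0.6] tilt [-0.003  0.001 -1.   ]
```

View pics/p3.png

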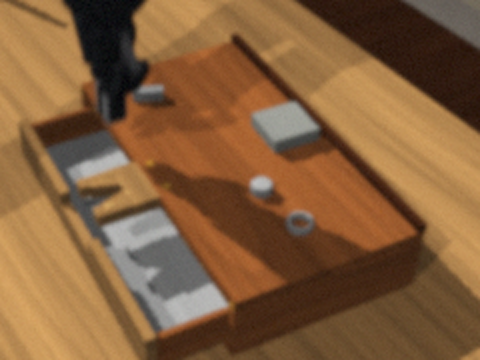

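The flat offcut has left the worktop. Square next.

Call:
carry_out(deltas=[[[5.7, 9.6, 0], 0], [[5.7, 9.6, 0], 0], [[5.7, 9.6, 0], 0], [[5.7, 9.6, 2], 0], [[5.7, 9.6, 3.9], 0], [[5.7, 9.6, 3.9], 0], [[5.7, 8.6, 3.9], 0], [[5.7, 7.6, 3.9], 0], [[5.7, 6.6, 3.9], 0], [[5.7, 5.6, 3.9], 0]])

```text
t: 6.92
eef_pos: [0.6202, 0.0784, 0.0977]
tool_rot: [0.002, 0.74, 0.673, 0.004]
contact_force: [0.6, -0.2, 0.9]
gripper_width: 0.102
```

```bash
python3 - <<'E'
from h import *
from station import read_camera
import cv2
goto(-.103,.112,.090)
s=read_camera('side')[150:330,240:480]
cv2.imwrite('pics/p4.png',cv2.resize(s,None,fx=2,fy=2,interpolation=2)[:,:,::-1])
E
```

```text
t 6.92 now b [-44.6 112.5] z 97.7 delta cm [-0.05 -5.84  0.72] turn 0.0 F [ 0.6 -0.2  0.9] tilt [ 0.008  0.003 -1.   ]
```

View pics/p4.png

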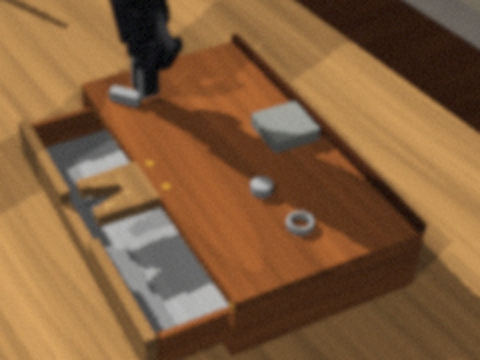

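The square is near the edge but the fingers are a little high (z 98). I'll back off slightly and lower before pushing on.

Call:
carry_out(deltas=[[[0, 1.2, -0.3], 0], [[0, 1.2, 0.3], 0], [[0, 1.2, 0.7], 0], [[0, 1.2, 0.7], 0]])

```text
t: 7.48
eef_pos: [0.6303, 0.0773, 0.0896]
tool_rot: [0.001, 0.74, 0.673, 0.002]
contact_force: [0.2, 0.6, -0.6]
gripper_width: 0.101
```

```bash
python3 - <<'E'
from h import *
from station import read_camera
import cv2
goto(-.103,.112,.090)
s=read_camera('side')[170:290,260:420]
cv2.imwrite('pics/p5.png',cv2.resize(s,None,fx=4,fy=4,interpolation=2)[:,:,::-1])
E
```

```text
t 7.47 now b [-34.5 112.4] z 89.6 delta cm [-0.03 -6.85 -0.07] turn 0.1 F [ 0.2  0.6 -0.6] tilt [ 0.004  0.003 -1.   ]
```

View pics/p5.png

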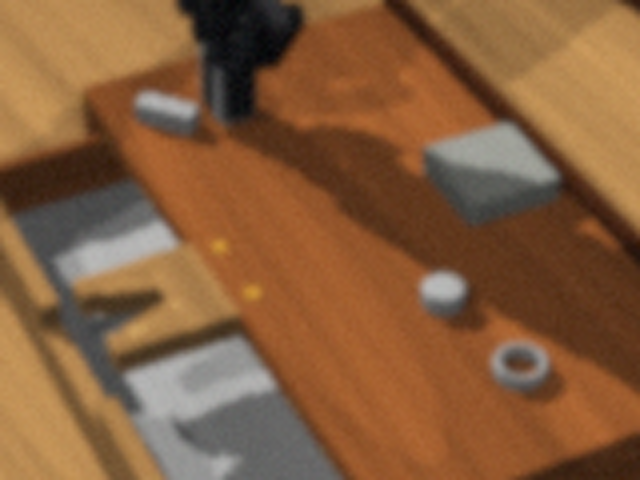

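```bash
python3 - <<'E'
from h import *
for p in [(168,107),(137,98),(198,120)]: print((w2b(B,at('side',260+p[0]/4,170+p[1]/4,.082))*1000).round(1))
E
```

```text
[-64.4 117.3]
[-75.7 131.6]
[-55.2 100.3]
```

The square has turned about 60° and is centred near bench (-64, 118). I'll shift 6 mm toward its middle and push over the edge.

Call:
carry_out(deltas=[[[0.6, 0, 0], 0], [[0.6, -1, 0], 0], [[0.6, -2, 0], 0], [[0.6, -3, 0], 0], [[0.6, -4, 0], 0], [[0.6, -5, 0], 0], [[0.6, -6, 0], 0], [[0.6, -7, 0], 0], [[0.6, -7, 0], 0], [[0.6, -7, -4.5], 0]])

```text
t: 8.78
eef_pos: [0.5589, 0.0896, 0.1324]
tool_rot: [-0.001, 0.74, 0.673, -0.0]
contact_force: [0.8, 0.7, 1.0]
gripper_width: 0.103
```

```bash
python3 -c "
from h import *
goto(.017,-.0627,.135)"
```

```text
t 8.78 now b [-106.7  117.7] z 132.4 delta cm [-18.06  12.34  -0.29] turn 0.1 F [0.8 0.7 1. ] tilt [-0.001  0.001 -1.   ]
```

Call:
carry_out(deltas=[[[-18.1, 12.7, 0], 0], [[-18.1, 12.7, 0], 0], [[-18.1, 12.7, 0], 0], [[-18.1, 12.7, 0], 0], [[-18.1, 12.7, 0], 0], [[-18.1, 12.7, 0], 0]], hand=0.14)

```text
t: 9.52
eef_pos: [0.6681, -0.1016, 0.1318]
tool_rot: [-0.001, 0.74, 0.673, -0.0]
contact_force: [-0.7, 1.3, -0.5]
gripper_width: 0.139
```

```bash
python3 - <<'E'
from h import *
from station import read_camera
import cv2
goto(.020,-.0627,.090)
s=read_camera('side')[150:330,240:480]
a=read_camera('top')[140:300,235:435]
a=cv2.resize(a,(400,360),interpolation=2); s=cv2.resize(s,(400,360),interpolation=2)
cv2.imwrite('pics/p6.png',np.hstack([a,s])[:,:,::-1])
E
```

```text
t 9.53 now b [ 20.4 -62.2] z 131.8 delta cm [-0.06 -0.03  4.18] turn 0.1 F [-0.7  1.3 -0.5] tilt [-0.002  0.002 -1.   ]
```

View pics/p6.png

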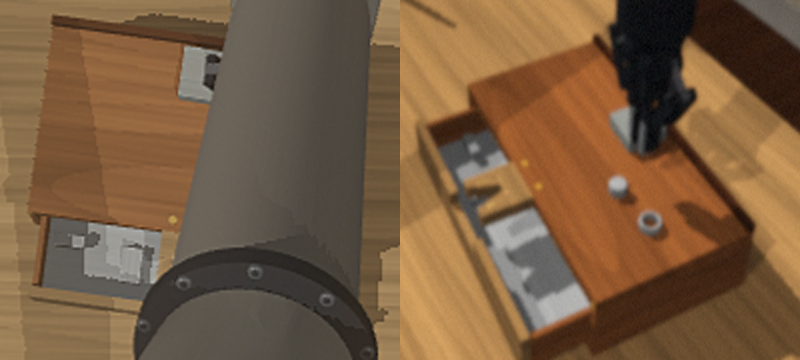

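The left half of the worktop is empty. The square, near (80,240) in the crop, and the flat, near (133,262), lie in the drawer. Now the round one.

Call:
carry_out(deltas=[[[-0.1, 0.1, 2.5], 0], [[-0.1, 0.1, 4.2], 0], [[-0.1, 0.1, 4.2], 0], [[-0.1, -0.5, 4.2], 0], [[-0.1, -1.2, 4.2], 0], [[-0.1, -2, 4.2], 0], [[-0.1, -3, 4.2], 0], [[-0.1, -4, 4.2], 0], [[-0.1, -5, 4.2], 0]])

```text
t: 10.75
eef_pos: [0.6174, -0.0969, 0.0902]
tool_rot: [-0.001, 0.739, 0.674, 0.0]
contact_force: [0.6, 1.1, 0.4]
gripper_width: 0.139
```

```bash
python3 - <<'E'
from h import *
from station import read_camera
import cv2
goto(-.103,-.063,.090)
s=read_camera('side')[150:330,240:480]
cv2.imwrite('pics/p7.png',cv2.resize(s,None,fx=2,fy=2,interpolation=2)[:,:,::-1])
E
```

```text
t 10.75 now b [-30.5 -62.3] z 90.2 delta cm [-0.04 -7.25  0.03] turn 0.2 F [0.6 1.1 0.4] tilt [-0.002  0.002 -1.   ]
```

View pics/p7.png

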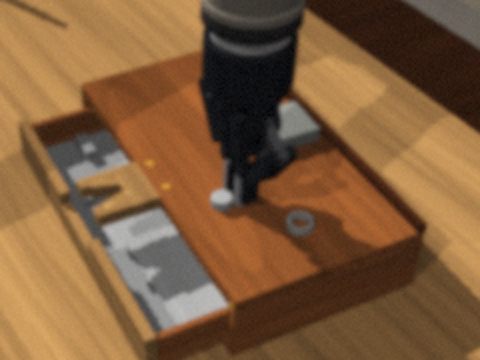

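The slug is nested ahead of the fingers and the ring is untouched. Continuing over the edge, then I'll lift.

Call:
carry_out(deltas=[[[0, -1, 0], 0], [[0, -2, 0], 0], [[0, -3, 0], 0], [[0, -4, 0], 0], [[0, -5, 0], 0], [[0, -6, 0], 0], [[0, -7, 0], 0], [[0, -7.3, 0], 0], [[0, -7.3, 0], 0], [[0, -7.3, -4], 0]])

```text
t: 12.05
eef_pos: [0.5417, -0.0899, 0.1284]
tool_rot: [-0.004, 0.739, 0.674, -0.003]
contact_force: [-1.1, 0.1, -0.1]
gripper_width: 0.141
```

```bash
python3 - <<'E'
from h import *
from station import read_camera
import cv2
goto(-.200,-.085,.130);goto(-.200,-.085,.045)
print(b2w(B,-.2,-.085))
s=read_camera('side')[150:350,220:480]
cv2.imwrite('pics/p8.png',cv2.resize(s,None,fx=2.5,fy=2.5,interpolation=2)[:,:,::-1])
E
```

```text
t 12.05 now b [-106.6  -62.6] z 128.4 delta cm [-2.21 -9.35 -0.08] turn 0.2 F [-1.1  0.1 -0.1] tilt [-0.009  0.002 -1.   ]
t 12.05 now b [-106.6  -62.6] z 128.4 delta cm [-2.22 -9.27  8.42] turn 0.2 F [-1.1  0.1 -0.1] tilt [-0.009  0.002 -1.   ]
[ 0.44657997 -0.10325882]
```

View pics/p8.png

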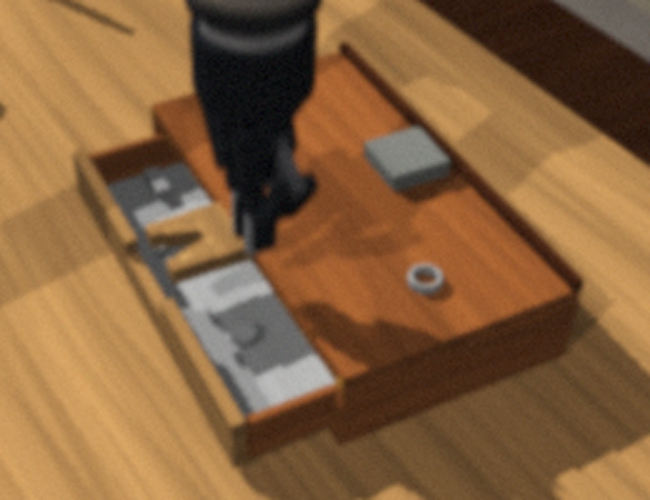

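The slug is in the drawer (248,335 in the crop); the ring and block are in place. Next I'll go in front of the drawer with the fingers shut.

Call:
carry_out(deltas=[[[0, -4, 0], 0], [[0, -8, 0], 0], [[0, -9.5, 0], 0], [[0, -9.5, 0], 0], [[0, -9.5, 4], 0], [[0, -9.5, 8.3], 0], [[0, -9.5, 8.3], 0], [[0, -9.5, 8.3], 0]], hand=0)

```text
t: 13.1
eef_pos: [0.4527, -0.082, 0.0525]
tool_rot: [0.0, 0.739, 0.673, 0.001]
contact_force: [-0.8, -0.7, 0.5]
gripper_width: 0.001
```

```bash
python3 - <<'E'
from h import *
from station import read_camera
import cv2
goto(-.106,-.063,.045)
s=read_camera('side')[150:350,220:480]
cv2.imwrite('pics/p9.png',cv2.resize(s,None,fx=2.5,fy=2.5,interpolation=2)[:,:,::-1])
E
```

```text
t 13.1 now b [-195.9  -63.3] z 52.5 delta cm [0.   8.99 0.77] turn 0.1 F [-0.8 -0.7  0.5] tilt [ 0.003  0.001 -1.   ]
```

View pics/p9.png

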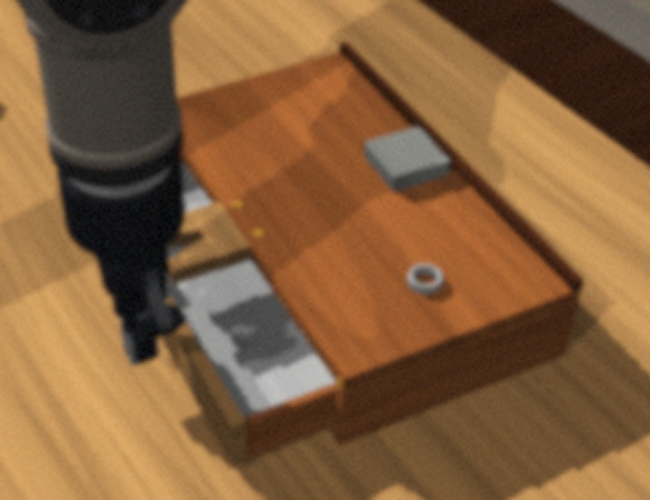

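Call:
carry_out(deltas=[[[0, 1, 0.7], 0], [[0, 1.8, 0.7], 0], [[0, 2.6, 0.7], 0], [[0, 3.4, 0.7], 0], [[0, 4.2, 0.7], 0], [[0, 5, 0.7], 0], [[0, 5.8, 0.7], 0], [[0, 6.6, 0.7], 0], [[0, 7.4, 0.7], 0], [[0, 8, 0.7], 0]])

```text
t: 14.4
eef_pos: [0.5331, -0.0896, 0.0461]
tool_rot: [0.001, 0.739, 0.673, 0.002]
contact_force: [-1.5, -0.2, 1.3]
gripper_width: -0.005
```

```bash
python3 -c "
from h import *
goto(-.106,-.063,.045)"
```

```text
t 14.4 now b [-115.2  -63.1] z 46.1 delta cm [0.01 0.92 0.11] turn 0.1 F [-1.5 -0.2  1.3] tilt [ 0.004  0.001 -1.   ]
```

Now the last centimetre, slowly, until the stop shows in the force.

Call:
carry_out(deltas=[[[0, 0.4, 0], 0], [[0, 0.7, 0], 0], [[0, 0.9, 0], 0], [[0, 1.0, 0], 0], [[0, 1.1, 0], 0]])

```text
t: 15.02
eef_pos: [0.542, -0.0904, 0.0457]
tool_rot: [-0.001, 0.739, 0.673, 0.001]
contact_force: [-9.1, 0.9, 4.7]
gripper_width: -0.001
```

```bash
python3 -c "
from h import *
goto(-.106,-.063,.045)"
```

```text
t 15.03 now b [-106.2  -63.1] z 45.7 delta cm [0.01 0.02 0.07] turn 0.1 F [-9.1  0.9  4.7] tilt [-0.     0.002 -1.   ]
```

Call:
carry_out(deltas=[[[0, 0.2, 0], 0], [[0, 0.2, 0], 0]])

```text
t: 15.28
eef_pos: [0.5419, -0.0905, 0.0454]
tool_rot: [-0.002, 0.74, 0.673, -0.001]
contact_force: [-7.3, 0.6, 3.9]
gripper_width: 0.001
```

Call:
carry_out(deltas=[[[0, -2, 0], 0], [[0, -5, 0], 0], [[0, -8, 0], 0], [[0, -8, -2], 0], [[0, -8, -8], 0], [[0, -8, -14], 0], [[12, -8, -18], 0], [[20, -8, -18], 0], [[26, -8, -18], 0], [[28, -8, -18], 0]])

```text
t: 16.52
eef_pos: [0.4868, 0.1637, 0.2251]
tool_rot: [-0.002, 0.74, 0.673, 0.001]
contact_force: [1.2, 0.7, -0.1]
gripper_width: 0.0
```

Call:
carry_out(deltas=[[[6, -3, 0], 0], [[12, -6, 0], 0], [[16, -6, 0], 0], [[16, -6, 0], 0]])

```text
t: 17.02
eef_pos: [0.4409, 0.3341, 0.2262]
tool_rot: [-0.003, 0.737, 0.676, 0.002]
contact_force: [-0.5, -1.4, -0.6]
gripper_width: -0.004
```

```bash
python3 - <<'E'
from h import *
from station import read_camera
import cv2
goto(0,0,.2)
s=read_camera('side')[150:390,220:500]; a=read_camera('top')[135:305,220:440]
a=cv2.resize(a,(400,310),interpolation=2); s=cv2.resize(s,(360,310),interpolation=2)
cv2.imwrite('pics/p10.png',np.hstack([a,s])[:,:,::-1])
E
```

```text
t 17.02 now b [-247.5  349.8] z 226.2 delta cm [-35.22  24.43   2.33] turn 0.5 F [-0.5 -1.4 -0.6] tilt [-0.     0.008 -1.   ]
```

The viewer limit is reached, so I'll check by numbers: colours across the front edge, the ring and block compared with the first picture, and the networks.

```bash
python3 - <<'E'
from h import *
from station import read_camera, models
import cv2
a=cv2.imread('pics/top0.png').astype(int); b=read_camera('top')[:,:,::-1].astype(int)
print('front profile, top (z=.07 -> grey = drawer/table)')
for y in (.10,-.09):
  for x in (-.08,-.09,-.095,-.1,-.105,-.11,-.12,-.14):
    u,v=np.round(proj('top',[*b2w(B,x,y),.052 if x<-.096 else .07])).astype(int); print(y,x,a[v,u],b[v,u])
for n,(u,v) in dict(ring=(390,206),block=(337,173),jar=(127,293),div=(494,303)).items():
    r=14
    A=a[v-r:v+r,u-r:u+r].astype(np.float32).mean(2);Bq=b[v-r:v+r,u-r:u+r].astype(np.float32).mean(2)
    print(n,cv2.phaseCorrelate(A,Bq,cv2.createHanningWindow((28,28),cv2.CV_32F)), abs(A-Bq).mean())
read_camera('side')
for k in ['square_offcut','flat_offcut','round_offcut','finished_ring','bench_block','drawer_front']:
    for cam in ['top','side']: print(k,cam,[(round(r['score'],2),np.round(r['centre'])) for r in models.spot_in(k,cam)[:1]])
E
```

```text
front profile, top (z=.07 -> grey = drawer/table)
0.1 -0.08 [ 62  97 141] [ 57  94 138]
0.1 -0.09 [ 57  90 131] [ 53  86 128]
0.1 -0.095 [22 46 78] [29 50 79]
0.1 -0.1 [147 152 154] [49 74 96]
0.1 -0.105 [145 150 151] [ 83 122 151]
0.1 -0.11 [146 151 152] [ 85 124 153]
0.1 -0.12 [145 150 151] [ 89 130 161]
0.1 -0.14 [132 136 139] [ 73 108 134]
-0.09 -0.08 [ 57  91 134] [37 61 92]
-0.09 -0.09 [ 57  89 130] [36 58 86]
-0.09 -0.095 [36 63 99] [37 63 96]
-0.09 -0.1 [101 105 107] [50 77 97]
-0.09 -0.105 [ 97 102 105] [ 56  86 108]
-0.09 -0.11 [ 99 103 106] [ 55  83 106]
-0.09 -0.12 [ 99 104 106] [ 56  82 105]
-0.09 -0.14 [130 135 136] [ 83 123 151]
ring ((0.2849595341061839, -0.14690305106979196), 0.6819158214992947) 16.400934
block ((-0.042528343871445884, -0.04758004875647792), 0.9829588296678331) 2.4600341
jar ((0.4006793247984586, -0.0996893796644649), 0.3777246634165446) 49.112667
div ((0.24106459165083294, -0.39051874539779874), 0.8460380411148072) 26.079082
square_offcut top []
square_offcut side [(0.72, array([447., 383.]))]
flat_offcut top []
flat_offcut side []
round_offcut top []
round_offcut side []
finished_ring top [(0.41, array([209., 389.]))]
finished_ring side []
bench_block top [(0.68, array([176., 333.]))]
bench_block side [(0.92, array([209., 385.]))]
drawer_front top [(0.75, array([243., 316.]))]
drawer_front side [(0.64, array([277., 328.]))]
```

```bash
python3 -c "
from station import bot
print(bot.hand_in())"
```

```text
the job is handed in; nothing more can be done
None
```

I swept the flat, square and round offcuts off the front edge, in that order and by pushing only, passing to either side of the pin. Then I pushed the drawer shut with closed fingertips and handed the job in at about 18 s on the robot's clock.

- **Offcuts:** pictures taken before shutting the drawer showed all three lying inside it.
- **Drawer:** it stopped against 7–9 N, well over its 1.5 N friction. The fingertips were then level with the front edge to within about 2 mm, and pushing a further 2 mm moved nothing. The top view shows only table colour in front of the edge.
- **Things to leave:** the block's image had not shifted, and the ring's had moved less than half a pixel. The dividers and jar showed no clear shift either, but changed shadows made the jar's match weak. The arm never went near either of them.

**Checks that failed or disagreed:**
- The 12-picture viewing limit stopped me seeing the final scene, so the last checks are numbers only.
- The network reported a "square offcut" in the side view, at about the place of the dividers. I took it for a false hit.
- The network did not find the ring in the side view at the end, though it did in the top view.
- The bench corners I picked in the side view disagreed with the top view by about 8 px, so I used the top view alone for the bench pose.

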